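# Level the plate of a covered levelling stand

## Robot

A 6-joint arm with a two-finger parallel gripper is mounted at the origin on a cart in front of the work surface, level with it; the furniture and walls round the work are solid. World frame = base frame: x ahead of the robot, y to its left, z up, the work surface at z = 0. Lengths are in m, angles in rad, forces in N, time in s.
With the tool pointing down it reaches from about 0.375 to 0.75 m from the base axis. Payload 9 kg.
Tool frame: the origin (TCP) lies between the finger pads; the fingertips stand 25 mm ahead of it and the grasp point (between the pads) lies 6 mm ahead of it; z points along the fingers, y is the direction in which the jaws open and shut (so a half turn about z gives the same grasp; the last joint's range is limited). The gripper opens to 85 mm and grips with 20 to 120 N. Pads are 22 mm wide; open, the fingers measure 114 mm over their backs; the gripper's body (76 mm by 85 mm) begins 54 mm behind the grasp point. The pads swing forward as they close: fully open they stand 13 mm farther back than shut.
Start: joints at [-1.501, 0.104, 0.097, 1.564, 0, 1.353], TCP at [0.17, -0.575, 0.228] pointing down, gripper open.
Joint ranges: [-2.99, 2.99], [-0.84, 1.86], [-1.1, 1.16], [-1.84, 2.11], [-1.51, 1.56], [-3.14, 3.14]. Speed limits (rad/s): [2.22, 2.22, 2.57, 3.14, 3.14, 3.14].

## Interface

Orientations are given as a rotation vector (axis times angle).
In Python, from cell import readout, eyes, ticket gives the robot as it stands.
- The arm moves only by the tool jog_arm, never from a script. Its argument "rows" is a list of rows, each an object with "offset": the shift along the tool's x, y, z in cm, a list of three; "rot": the turn, a rotation vector about the tool's x, y, z in rad, a list of three; "hand": the closure, from 0 (fully open) to 1 (shut). In form: [{"offset": [tx, ty, tz], "rot": [rx, ry, rz], "hand": hand}, ...]. A call has 1 to 20 rows; each row shifts and turns the pose as measured when the row begins, along the tool's axes as they then stand; what a row does not reach is not made up. A row lasts 1/8 s, in which the tool goes at most 62.5 mm and 10.7 degrees, less where a joint would pass 70% of its speed; a pose out of reach is approached as far as the arm can. A call is refused whole if a number of a shift passes 6.25 or a number of a turn 0.188, either way. A call with a gripper value outside its range is refused whole. The fingers move at their own pace and stop on an object; "newtons" is the grip in N (left out, the last holds). Time passes only in rows, so rows that do not move let the fingers close. It gives the time, the measured TCP pose, the force and the opening at its end, in the units of the state.
- readout.get_obs(): the state, without advancing time (a new reading comes with each control period).
- eyes.read_camera(name): name is "side" or "top" or "wrist"; returns the picture (480x640x3 uint8, red, green, blue); there is no depth.
- eyes.camera_info(name): a dict with "intrinsics" (3x3 intrinsics, pixels), "k1" (the pictures are not rectified: a ray, as slopes to the right and down, at radius r is drawn at 1 + k1 r^2 times it, then the intrinsics apply), "R" (3x3) and "t" (3): a world point X has camera coordinates R X + t. Camera axes: x right, y down, z forward; pixel columns grow to the right and rows downward; lengths in m; the calibration is good to about 2 mm. A picture is of the moment at which its call begins: read the wrist's pose just before it. camera_info takes no time and is no camera call; for the wrist camera it gives the pose at the moment of the call.
- ticket.job_done(): hands the job in, once; it reports no verdict.
The state is a dict: "time_s": time; "joints": joint angles; "qvel": joint speeds; "effort": joint torques, N m; "position": TCP position; "orientation": TCP orientation; "wrist_force": force on the tool from outside, world axes, zero at the start; "ft_torque": the same for the moment, N m; "gripper_width": opening from 0.0 (shut) to 1.0 (fully open).
Only numpy, scipy, OpenCV 4.12 (cv2) and the standard library are available. Lean on these libraries where they do the work, as an engineer would, in place of code of your own. Each camera call takes 0.05 s, during which the arm holds its last target. There are 200 camera calls.

## Task

Open the lid of the levelling stand all the way back until it rests on its stop. Then turn the wing knob beside the case until the metal plate in the case sits level, without pressing on the plate itself. Leave the lid open and do not disturb the charcoal block, the pliers or the jar nearby.

Things in the scene. Friction and masses are not known exactly. Their poses are not given: they have to be found in the camera images.
- case: grey painted steel case, fixed to the table: 140 (its x, front to back) x 200 (its y) x 60 mm high to its horizontal rim, open above under its lid. On its right (-y) side a lower housing, 90 x 115 mm, 36 mm high, carries the wing knob and ends 214 mm from the origin. Origin: centre of the case's underside; x points from the front to the lid's hinge, z up
- lid (a joint): angle of the grey lid (140 x 200 x 36 mm, hollow, 0.3 kg): 0 shut, 1.85 rad open on its stop, leaning back; past about 1.5 rad it leans back by itself, below that it falls shut
- lid_hinge (a point): middle of the lid's hinge line, on the far rim of the case 60 mm above the table; its y axis is the hinge axis and stays along the case's y
- lid_handle (a point): middle of the lid's steel bar handle: a round bar 10 mm thick, 110 mm long along the lid's y, held 45 mm off the lid's front face by two end posts; 185 mm from the hinge and 18 mm above the rim when shut. The point turns with the lid
- plate_centre (a point): centre of the top face of the aluminium plate (122 x 178 x 8 mm) in the case, hidden under the shut lid. The plate is hinged along its left (+y) edge. z axis: the plate's normal, upright when level; the top is then flush with the case's rim. At the start the right (-y) edge hangs low, by 0.05 to 0.13 rad
- plate_right_edge (a point): middle of the plate's right (-y) edge, on its top face, 89 mm from the plate's centre; it is 60 mm above the table when the plate is level
- knob_centre (a point): on the upright axis of the black wing knob, at mid height of its wings (54 mm above the table), 165 mm to the right (-y) of the case's origin. A hub 34 mm across has an upright wing on either side along x, together 116 mm long, 14 mm thick (16 at the round ends), from 41 to 67 mm above the table
- knob_wing_tip (a point): in the end of one wing, 50 mm from the knob's axis along the knob's -x; at the start this is the wing that points to the right and towards the robot
- knob (a joint): turn of the wing knob, rad, growing clockwise seen from above; 0: wings along the case's x. Range -1.6 to 1.2; it stays where it is left (0.22 N m of friction). Clockwise raises the plate's right edge, by 0.08 rad of plate tilt per rad. The value at which the plate is level differs each time (-0.3 to 0.3)
- charcoal: bystander: loose black charcoal block, 52 x 77 x 26 mm; origin under its centre
- pliers: bystander: loose flat pliers with red handles, 48 x 135 x 12 mm, lying flat; origin under their centre
- jar: bystander: loose glass jar with a red lid, 86 mm across, 122 mm high; origin under its centre

How it is judged:
On the way, in this order (a step that is already met when the one before it is completed fails the run):
1. the lid is opened until it rests on its stop (value of joint lid above 1.78 rad), for 0.3 s.
2. the plate is levelled with the wing knob (angle between plate_centre's own z axis and vertical below 0.02 rad), for 0.3 s.
At the end, for the whole second after the job is handed in: the lid rests open on its stop (above 1.78 rad), and the plate is at rest and level within 0.02 rad (about 1.1 degrees) (value of joint lid above 1.78 rad and angle between plate_centre's own z axis and vertical below 0.02 rad and angular speed of plate below 0.03 rad/s); the robot touches nothing.
It fails at once if the robot presses on the plate itself (over 4 N) (contact force between the arm and plate above 4 N).
It fails at once if the fingers press on the plate itself (over 4 N) (contact force between the fingers and plate above 4 N).
It fails at once if disturbing the block (moved over 20 mm) (distance of charcoal from where it was at the start of the episode above 0.02 m).
It fails at once if disturbing the pliers (moved over 20 mm) (distance of pliers from where it was at the start of the episode above 0.02 m).
It fails at once if disturbing the jar (moved over 20 mm) (distance of jar from where it was at the start of the episode above 0.02 m).
It also fails if it takes over 51 s, if anything falls off the work surface, if the arm or the gripper's body presses on something with over 40 N, if the wrist force passes 120 N, or if a joint passes its speed limit or range.

## Working session

There is one attempt and no reset: what is moved stays moved. The work goes in short steps, Python scripts to look and compute and a tool call to move; the robot and the scene stay as the last step left them, time stands still between calls to the robot, and variables do not carry over. Pictures are saved under pics/ and viewed, about 8 in all and at most 12, crops included, and the job is handed in when it is done.

Besides the shell and the picture viewer there is one more tool, called after "Request:" as name(argument=value, ...), one argument or row to a line, values as JSON. jog_arm: Moves the arm, as the interface text tells. Its arguments: {"type":"object","properties":{"rows":{"type":"array"},"newtons":{"type":"number"}},"required":["rows"]}

```bash
mkdir -p pics; ls; python3 - <<'E'
from cell import readout, eyes
import cv2,numpy as np
o=readout.get_obs(); print(o)
for n in("top","side"):
    im=eyes.read_camera(n); cv2.imwrite(f"pics/{n}0.png",im[:,:,::-1]); i=eyes.camera_info(n)
    print(n,i)
E
```

```text
pics
{'time_s': 0.0, 'joints': array([-1.50069149e+00,  1.04694493e-01,  9.64215947e-02,  1.56389503e+00,
       -1.20491722e-05,  1.35306286e+00]), 'qvel': array([ 0.00112628, -0.00134107,  0.00158026,  0.00155046,  0.0002799 ,
       -0.00036766]), 'effort': array([-2.90679545e-04, -5.56929195e+01,  5.03652477e+01,  1.66643306e-02,
       -1.91398685e-04,  1.87741568e-05]), 'position': array([ 0.17028897, -0.57495872,  0.22759891]), 'orientation': array([-3.10775869e+00, -4.50379828e-01, -1.39953203e-04]), 'wrist_force': array([-0.82318028,  0.56171823, -0.52916778]), 'ft_torque': array([-0.015255  ,  0.04006389,  0.01999646]), 'gripper_width': 1.0007335399183335}
top {'intrinsics': array([[491.33595374,   0.        , 319.90517602],
       [  0.        , 491.33595374, 240.28896503],
       [  0.        ,   0.        ,   1.        ]]), 'k1': -0.02801097993274771, 'R': array([[ 7.48790556e-03, -9.99971958e-01,  1.17113420e-04],
       [-9.91847807e-01, -7.44196947e-03, -1.27210630e-01],
       [ 1.27207934e-01,  8.36382495e-04, -9.91875719e-01]]), 't': array([-0.11109961,  0.52952658,  1.00111768])}
side {'intrinsics': array([[585.84621779,   0.        , 319.60221192],
       [  0.        , 585.84621779, 240.91938003],
       [  0.        ,   0.        ,   1.        ]]), 'k1': -0.11836293029207626, 'R': array([[-0.99845878, -0.05109089,  0.02167461],
       [-0.04863013,  0.61722243, -0.78528439],
       [ 0.02674283, -0.78512814, -0.61875571]]), 't': array([0.53279894, 0.17216671, 1.0057874 ])}
```

View pics/top0.png

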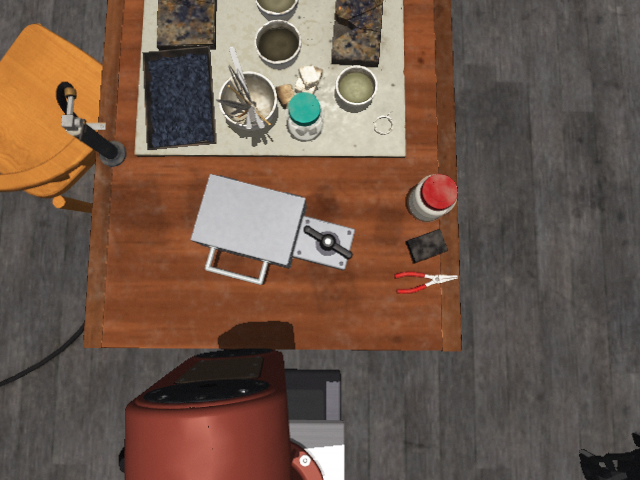

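View pics/side0.png

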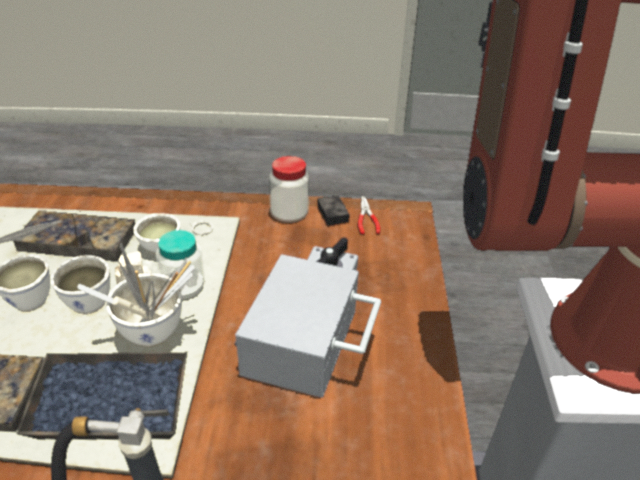

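The top view shows the lid with corners at about (211,176), (305,197), (291,265) and (193,241). The handle bar runs (208,268)–(265,282), the knob hub is at (328,242), and the wing tips are at (306,229) and (350,256). The jar, charcoal and pliers are well to the right.

```bash
cat > h.py <<'E'
import numpy as np,cv2
from cell import readout, eyes
from scipy.spatial.transform import Rotation as Ro
def ray(n,uv,info=None):
    i=info or eyes.camera_info(n);K=i["intrinsics"]
    p=cv2.undistortPoints(np.array([[uv]],float),K,np.array([i["k1"],0,0,0.]))[0,0]
    R=i["R"];return -R.T@i["t"],R.T@np.r_[p,1]
def onz(n,uv,z,info=None):
    c,d=ray(n,uv,info);return c+d*(z-c[2])/d[2]
def proj(n,X,info=None):
    i=info or eyes.camera_info(n)
    return cv2.projectPoints(np.array([X],float).reshape(-1,3),cv2.Rodrigues(i["R"])[0],i["t"],i["intrinsics"],np.array([i["k1"],0,0,0.]))[0][:,0]
E
python3 - <<'E'
from h import *
np.set_printoptions(precision=4,suppress=True)
C=[onz("top",p,.096) for p in [(211,176),(305,197),(291,265),(193,241)]]
for c in C: print(c)
print("sides",[np.linalg.norm(C[i]-C[(i+1)%4]) for i in range(4)])
m=sum(C)/4
for k,p,z in [("bar a",(208,269),.078),("bar b",(265,282),.078),("hub",(328,242),.07),("t1",(306,229),.067),("t2",(350,256),.067),("jar",(438,190),.122),("char",(427,246),.026),("pl",(425,282),.01)]:
    print(k,onz("top",p,z))
xs=(C[0]+C[1]-C[2]-C[3])[:2];print("centre",m,"yaw",np.arctan2(xs[1],xs[0]))
ys=(C[0]+C[3]-C[1]-C[2])[:2];print("yaw y",np.arctan2(-ys[0],ys[1]))
E
```

```text
[0.6514 0.1134 0.096 ]
[ 0.6095 -0.0767  0.096 ]
[ 0.473  -0.0507  0.096 ]
[0.5191 0.1443 0.096 ]
sides [np.float64(0.19463309535693524), np.float64(0.13900894163663544), np.float64(0.20042412053674166), np.float64(0.13591974897036713)]
bar a [0.465  0.1166 0.078 ]
bar b [0.44   0.0017 0.078 ]
hub [ 0.5223 -0.1236  0.07  ]
t1 [ 0.5491 -0.0786  0.067 ]
t2 [ 0.4944 -0.1685  0.067 ]
jar [ 0.6199 -0.3373  0.122 ]
char [ 0.5208 -0.3345  0.026 ]
pl [ 0.4453 -0.3322  0.01  ]
centre [0.5632 0.0326 0.096 ] yaw -0.20865384668256642
yaw y -0.22465138048501637
```

```bash
cat >> h.py <<'E'
def plan(wps,n,grip,pose=None):
    """wps: list of (xyz, world yaw of tool x, pitch-free tool down); n rows per leg; prints rows for jog_arm"""
    import json
    o=readout.get_obs();p=o["position"];R=Ro.from_rotvec(o["orientation"]);rows=[]
    for (q,yaw),k in zip(wps,n):
        T=Ro.from_euler("z",yaw)*Ro.from_euler("x",np.pi)
        dv=(R.inv()*T).as_rotvec();q=np.array(q)
        for i in range(k):
            tp=p+(q-p)/(k-i); dr=dv/k
            off=np.round(R.inv().apply(tp-p)*100,2);rot=np.round(dr,3)
            rows.append({"offset":off.tolist(),"rot":rot.tolist(),"hand":grip})
            p=p+R.apply(off/100);R=R*Ro.from_rotvec(rot)
    print(json.dumps(rows));print("end",p)
E
python3 - <<'E'
from h import *
plan([((.42,-.25,.25),-0.75),((.4525,.058,.20),-1.787)],[10,9],0.0)
E
```

```text
[{"offset": [3.32, -2.41, -0.22], "rot": [-0.0, 0.0, 0.104], "hand": 0.0}, {"offset": [3.05, -2.74, -0.22], "rot": [-0.0, 0.0, 0.104], "hand": 0.0}, {"offset": [2.75, -3.04, -0.22], "rot": [-0.0, 0.0, 0.104], "hand": 0.0}, {"offset": [2.42, -3.31, -0.22], "rot": [-0.0, 0.0, 0.104], "hand": 0.0}, {"offset": [2.06, -3.54, -0.22], "rot": [-0.0, 0.0, 0.104], "hand": 0.0}, {"offset": [1.68, -3.74, -0.22], "rot": [-0.0, 0.0, 0.104], "hand": 0.0}, {"offset": [1.28, -3.89, -0.22], "rot": [-0.0, 0.0, 0.104], "hand": 0.0}, {"offset": [0.88, -4.0, -0.22], "rot": [-0.0, 0.0, 0.104], "hand": 0.0}, {"offset": [0.45, -4.08, -0.22], "rot": [-0.0, 0.0, 0.104], "hand": 0.0}, {"offset": [0.03, -4.1, -0.21], "rot": [-0.0, 0.0, 0.104], "hand": 0.0}, {"offset": [-2.07, -2.74, 0.56], "rot": [-0.0, 0.0, 0.115], "hand": 0.0}, {"offset": [-2.38, -2.49, 0.56], "rot": [-0.0, 0.0, 0.115], "hand": 0.0}, {"offset": [-2.65, -2.2, 0.56], "rot": [-0.0, 0.0, 0.115], "hand": 0.0}, {"offset": [-2.88, -1.88, 0.56], "rot": [-0.0, 0.0, 0.115], "hand": 0.0}, {"offset": [-3.08, -1.54, 0.56], "rot": [-0.0, 0.0, 0.115], "hand": 0.0}, {"offset": [-3.23, -1.18, 0.56], "rot": [-0.0, 0.0, 0.115], "hand": 0.0}, {"offset": [-3.35, -0.8, 0.56], "rot": [-0.0, 0.0, 0.115], "hand": 0.0}, {"offset": [-3.41, -0.41, 0.56], "rot": [-0.0, 0.0, 0.115], "hand": 0.0}, {"offset": [-3.44, -0.01, 0.55], "rot": [-0.0, 0.0, 0.115], "hand": 0.0}]
end [0.45253167 0.05801216 0.20004299]
```

Request:
jog_arm(
  rows=[
    {"offset":[3.3,-2.4,-0.2],"rot":[0,0,0.104],"hand":0},
    {"offset":[3.0,-2.7,-0.2],"rot":[0,0,0.104],"hand":0},
    {"offset":[2.8,-3.0,-0.2],"rot":[0,0,0.104],"hand":0},
    {"offset":[2.4,-3.3,-0.2],"rot":[0,0,0.104],"hand":0},
    {"offset":[2.1,-3.5,-0.2],"rot":[0,0,0.104],"hand":0},
    {"offset":[1.7,-3.7,-0.2],"rot":[0,0,0.104],"hand":0},
    {"offset":[1.3,-3.9,-0.2],"rot":[0,0,0.104],"hand":0},
    {"offset":[0.9,-4.0,-0.2],"rot":[0,0,0.104],"hand":0},
    {"offset":[0.5,-4.1,-0.2],"rot":[0,0,0.104],"hand":0},
    {"offset":[0,-4.1,-0.2],"rot":[0,0,0.104],"hand":0},
    {"offset":[-2.1,-2.7,0.4],"rot":[0,0,0.115],"hand":0},
    {"offset":[-2.4,-2.5,0.4],"rot":[0,0,0.115],"hand":0},
    {"offset":[-2.7,-2.2,0.4],"rot":[0,0,0.115],"hand":0},
    {"offset":[-2.9,-1.9,0.4],"rot":[0,0,0.115],"hand":0},
    {"offset":[-3.1,-1.5,0.4],"rot":[0,0,0.115],"hand":0},
    {"offset":[-3.2,-1.2,0.4],"rot":[0,0,0.115],"hand":0},
    {"offset":[-3.3,-0.8,0.4],"rot":[0,0,0.115],"hand":0},
    {"offset":[-3.4,-0.4,0.4],"rot":[0,0,0.115],"hand":0},
    {"offset":[-3.4,0,0.4],"rot":[0,0,0.115],"hand":0},
  ],
)

```text
time_s: 2.48
position: [0.1934, -0.1504, 0.2672]
orientation: [-2.055, 1.961, 0.095]
wrist_force: [0.2, -0.2, -0.5]
gripper_width: 0.996
```

```bash
python3 - <<'E'
from h import *
o=readout.get_obs();print(o["time_s"],o["position"],Ro.from_rotvec(o["orientation"]).as_matrix().round(3))
i=eyes.camera_info("wrist");im=eyes.read_camera("wrist")
np.save("wi.npy",i,allow_pickle=True)
cv2.imwrite("pics/w1.png",im[:,:,::-1])
plan([((.4525,.058,.20),-1.787)],[3],0.0)
E
```

```text
2.475 [ 0.19336883 -0.15042925  0.26715393] [[ 0.067 -0.986  0.156]
 [-0.966 -0.025  0.258]
 [-0.251 -0.168 -0.953]]
[{"offset": [-5.6, -8.32, 5.32], "rot": [-0.045, 0.092, 0.085], "hand": 0.0}, {"offset": [-6.74, -8.01, 4.38], "rot": [-0.045, 0.092, 0.085], "hand": 0.0}, {"offset": [-7.75, -7.56, 3.36], "rot": [-0.045, 0.092, 0.085], "hand": 0.0}]
end [0.45249253 0.05797771 0.20003087]
```

View pics/w1.png

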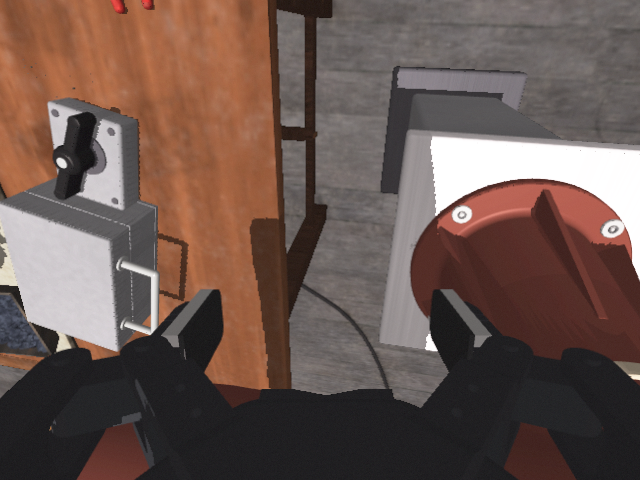

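The arm fell short and cut inward, and the tool tilted. The lid, handle and knob are visible at the left, all undisturbed. I'll go outward in smaller rows and restore the vertical.

```bash
python3 - <<'E'
from h import *
print(readout.get_obs()["joints"])
plan([((.40,-.10,.27),-1.7),((.4525,.058,.20),-1.787)],[10,8],0.0)
E
```

```text
[-1.50764272 -0.84064087 -0.60448232  2.06245691  0.17268327  3.14095059]
[{"offset": [-0.36, -2.06, 0.44], "rot": [-0.015, 0.027, 0.017], "hand": 0.0}, {"offset": [-0.41, -2.06, 0.39], "rot": [-0.015, 0.027, 0.017], "hand": 0.0}, {"offset": [-0.45, -2.06, 0.35], "rot": [-0.015, 0.027, 0.017], "hand": 0.0}, {"offset": [-0.5, -2.06, 0.31], "rot": [-0.015, 0.027, 0.017], "hand": 0.0}, {"offset": [-0.54, -2.05, 0.26], "rot": [-0.015, 0.027, 0.017], "hand": 0.0}, {"offset": [-0.58, -2.05, 0.22], "rot": [-0.015, 0.027, 0.017], "hand": 0.0}, {"offset": [-0.62, -2.04, 0.17], "rot": [-0.015, 0.027, 0.017], "hand": 0.0}, {"offset": [-0.66, -2.03, 0.13], "rot": [-0.015, 0.027, 0.017], "hand": 0.0}, {"offset": [-0.7, -2.02, 0.07], "rot": [-0.015, 0.027, 0.017], "hand": 0.0}, {"offset": [-0.74, -2.01, 0.03], "rot": [-0.015, 0.027, 0.017], "hand": 0.0}, {"offset": [-2.04, -0.4, 0.87], "rot": [0.0, 0.0, 0.011], "hand": 0.0}, {"offset": [-2.05, -0.38, 0.87], "rot": [0.0, 0.0, 0.011], "hand": 0.0}, {"offset": [-2.05, -0.35, 0.88], "rot": [0.0, 0.0, 0.011], "hand": 0.0}, {"offset": [-2.06, -0.33, 0.87], "rot": [0.0, 0.0, 0.011], "hand": 0.0}, {"offset": [-2.06, -0.31, 0.88], "rot": [0.0, 0.0, 0.011], "hand": 0.0}, {"offset": [-2.06, -0.29, 0.87], "rot": [0.0, 0.0, 0.011], "hand": 0.0}, {"offset": [-2.06, -0.26, 0.88], "rot": [0.0, 0.0, 0.011], "hand": 0.0}, {"offset": [-2.07, -0.24, 0.87], "rot": [0.0, 0.0, 0.011], "hand": 0.0}]
end [0.45246517 0.05800004 0.20000376]
```

The cause was joint 6 reaching its limit: I turned the tool the wrong way round. I'll turn back the other way, to yaw +1.354.

```bash
python3 - <<'E'
from h import *
plan([((.40,-.15,.27),0),((.4525,.058,.20),1.354)],[10,10],0.0)
E
```

```text
[{"offset": [0.12, -2.05, 0.31], "rot": [-0.033, 0.008, -0.152], "hand": 0.0}, {"offset": [0.43, -2.02, 0.24], "rot": [-0.033, 0.008, -0.152], "hand": 0.0}, {"offset": [0.73, -1.94, 0.18], "rot": [-0.033, 0.008, -0.152], "hand": 0.0}, {"offset": [1.01, -1.81, 0.13], "rot": [-0.033, 0.008, -0.152], "hand": 0.0}, {"offset": [1.27, -1.64, 0.08], "rot": [-0.033, 0.008, -0.152], "hand": 0.0}, {"offset": [1.51, -1.43, 0.04], "rot": [-0.033, 0.008, -0.152], "hand": 0.0}, {"offset": [1.71, -1.19, 0.01], "rot": [-0.033, 0.008, -0.152], "hand": 0.0}, {"offset": [1.87, -0.91, -0.02], "rot": [-0.033, 0.008, -0.152], "hand": 0.0}, {"offset": [1.98, -0.62, -0.02], "rot": [-0.033, 0.008, -0.152], "hand": 0.0}, {"offset": [2.06, -0.32, -0.03], "rot": [-0.033, 0.008, -0.152], "hand": 0.0}, {"offset": [0.53, -2.08, 0.7], "rot": [0.0, -0.0, -0.135], "hand": 0.0}, {"offset": [0.8, -1.99, 0.7], "rot": [0.0, -0.0, -0.135], "hand": 0.0}, {"offset": [1.06, -1.86, 0.7], "rot": [0.0, -0.0, -0.135], "hand": 0.0}, {"offset": [1.31, -1.7, 0.7], "rot": [0.0, -0.0, -0.135], "hand": 0.0}, {"offset": [1.52, -1.51, 0.69], "rot": [0.0, -0.0, -0.135], "hand": 0.0}, {"offset": [1.71, -1.29, 0.7], "rot": [0.0, -0.0, -0.135], "hand": 0.0}, {"offset": [1.87, -1.05, 0.69], "rot": [0.0, -0.0, -0.135], "hand": 0.0}, {"offset": [2.0, -0.79, 0.7], "rot": [0.0, -0.0, -0.135], "hand": 0.0}, {"offset": [2.09, -0.52, 0.69], "rot": [0.0, -0.0, -0.135], "hand": 0.0}, {"offset": [2.14, -0.23, 0.7], "rot": [0.0, -0.0, -0.135], "hand": 0.0}]
end [0.45250308 0.05803981 0.19999821]
```

Request:
jog_arm(
  rows=[
    {"offset":[0.1,-2.0,0.3],"rot":[-0.033,0.008,-0.152],"hand":0},
    {"offset":[0.4,-2.0,0.2],"rot":[-0.033,0.008,-0.152],"hand":0},
    {"offset":[0.7,-1.9,0.2],"rot":[-0.033,0.008,-0.152],"hand":0},
    {"offset":[1.0,-1.8,0.1],"rot":[-0.033,0.008,-0.152],"hand":0},
    {"offset":[1.3,-1.6,0.1],"rot":[-0.033,0.008,-0.152],"hand":0},
    {"offset":[1.5,-1.4,0],"rot":[-0.033,0.008,-0.152],"hand":0},
    {"offset":[1.7,-1.2,0],"rot":[-0.033,0.008,-0.152],"hand":0},
    {"offset":[1.9,-0.9,0],"rot":[-0.033,0.008,-0.152],"hand":0},
    {"offset":[2.0,-0.6,0],"rot":[-0.033,0.008,-0.152],"hand":0},
    {"offset":[2.1,-0.3,0],"rot":[-0.033,0.008,-0.152],"hand":0},
  ],
)

```text
time_s: 3.78
position: [0.4073, -0.146, 0.2675]
orientation: [3.125, 0.083, 0.013]
wrist_force: [-0.4, -0.5, 0.3]
gripper_width: 1.001
```

```bash
python3 - <<'E'
from h import *
print(readout.get_obs()["joints"])
plan([((.44,.0,.25),1.0),((.4525,.058,.20),1.354)],[10,4],0.0)
E
```

```text
[-0.64354536 -0.41374171 -0.30059637  1.66794078 -0.006709    2.44475271]
[{"offset": [0.4, -1.44, 0.16], "rot": [0.002, -0.0, -0.095], "hand": 0.0}, {"offset": [0.54, -1.4, 0.16], "rot": [0.002, -0.0, -0.095], "hand": 0.0}, {"offset": [0.67, -1.34, 0.16], "rot": [0.002, -0.0, -0.095], "hand": 0.0}, {"offset": [0.79, -1.27, 0.16], "rot": [0.002, -0.0, -0.095], "hand": 0.0}, {"offset": [0.91, -1.19, 0.17], "rot": [0.002, -0.0, -0.095], "hand": 0.0}, {"offset": [1.02, -1.1, 0.17], "rot": [0.002, -0.0, -0.095], "hand": 0.0}, {"offset": [1.12, -1.0, 0.17], "rot": [0.002, -0.0, -0.095], "hand": 0.0}, {"offset": [1.21, -0.88, 0.17], "rot": [0.002, -0.0, -0.095], "hand": 0.0}, {"offset": [1.28, -0.77, 0.17], "rot": [0.002, -0.0, -0.095], "hand": 0.0}, {"offset": [1.35, -0.64, 0.18], "rot": [0.002, -0.0, -0.095], "hand": 0.0}, {"offset": [1.39, -0.51, 1.25], "rot": [-0.0, -0.0, -0.088], "hand": 0.0}, {"offset": [1.43, -0.39, 1.25], "rot": [-0.0, -0.0, -0.088], "hand": 0.0}, {"offset": [1.46, -0.26, 1.25], "rot": [-0.0, -0.0, -0.088], "hand": 0.0}, {"offset": [1.48, -0.14, 1.26], "rot": [-0.0, -0.0, -0.088], "hand": 0.0}]
end [0.45246893 0.05803746 0.19997504]
```

Request:
jog_arm(
  rows=[
    {"offset":[0.4,-1.4,0.2],"rot":[0.002,0,-0.095],"hand":0},
    {"offset":[0.5,-1.4,0.2],"rot":[0.002,0,-0.095],"hand":0},
    {"offset":[0.7,-1.3,0.2],"rot":[0.002,0,-0.095],"hand":0},
    {"offset":[0.8,-1.3,0.2],"rot":[0.002,0,-0.095],"hand":0},
    {"offset":[0.9,-1.2,0.2],"rot":[0.002,0,-0.095],"hand":0},
    {"offset":[1.0,-1.1,0.2],"rot":[0.002,0,-0.095],"hand":0},
    {"offset":[1.1,-1.0,0.2],"rot":[0.002,0,-0.095],"hand":0},
    {"offset":[1.2,-0.9,0.2],"rot":[0.002,0,-0.095],"hand":0},
    {"offset":[1.3,-0.8,0.2],"rot":[0.002,0,-0.095],"hand":0},
    {"offset":[1.4,-0.6,0.2],"rot":[0.002,0,-0.095],"hand":0},
    {"offset":[1.4,-0.5,1.2],"rot":[0,0,-0.088],"hand":0},
    {"offset":[1.4,-0.4,1.2],"rot":[0,0,-0.088],"hand":0},
    {"offset":[1.5,-0.3,1.2],"rot":[0,0,-0.088],"hand":0},
    {"offset":[1.5,-0.1,1.2],"rot":[0,0,-0.088],"hand":0},
  ],
)

```text
time_s: 5.52
position: [0.4507, 0.0727, 0.1923]
orientation: [-2.385, -2.042, -0.004]
wrist_force: [0.0, 0.1, -0.1]
gripper_width: 0.999
```

```bash
python3 - <<'E'
from h import *
o=readout.get_obs();print(o["joints"],o["position"])
i=eyes.camera_info("wrist");im=eyes.read_camera("wrist")
cv2.imwrite("pics/w2.png",im[:,:,::-1]);import pickle;pickle.dump(i,open("w2.pkl","wb"))
print(proj("wrist",[.4525,.058,.078],i))
plan([((.4525,.058,.20),1.354)],[3],0.0)
E
```

```text
[-0.13014794 -0.34713007 -0.38632361  1.53098863  0.00325457  1.59568766] [0.45069707 0.07271972 0.19228929]
[[331.08902188 249.16515513]]
[{"offset": [-0.52, 0.16, -0.32], "rot": [-0.001, -0.001, 0.022], "hand": 0.0}, {"offset": [-0.51, 0.17, -0.31], "rot": [-0.001, -0.001, 0.022], "hand": 0.0}, {"offset": [-0.51, 0.17, -0.32], "rot": [-0.001, -0.001, 0.022], "hand": 0.0}]
end [0.45245232 0.05800344 0.20003863]
```

View pics/w2.png

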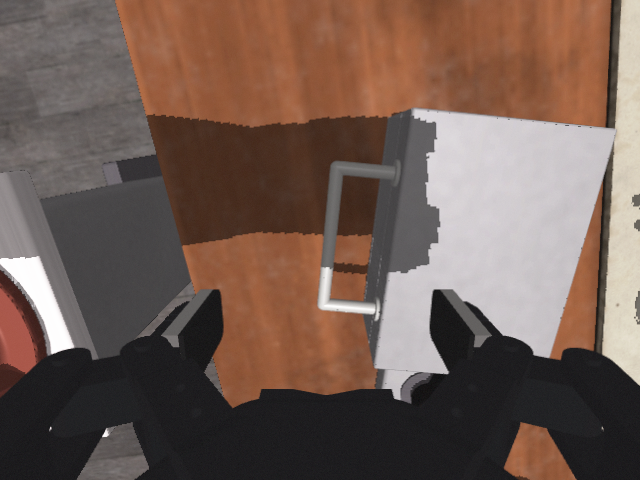

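The wrist view shows the handle bar from (336,165) to (324,306), close to the prediction.

```bash
python3 - <<'E'
from h import *
import pickle;i=pickle.load(open("w2.pkl","rb"))
a,b=[onz("wrist",p,.078,i) for p in [(336.5,166),(324.5,305)]]
print(a,b,(a+b)/2,np.linalg.norm(a-b),"yaw",np.arctan2(-(a-b)[0],(a-b)[1]))
for p in [(412,109),(614,128),(375,367)]: print(onz("wrist",p,.096,i))
m=(a+b)/2
plan([((m[0],m[1],.16),1.354),((m[0],m[1],.088),1.354)],[5,5],0.0)
E
```

```text
[0.46599286 0.12038409 0.078     ] [0.44003121 0.01172004 0.078     ] [0.45301204 0.06605206 0.078     ] 0.11172234264531913 yaw -0.2345203877816054
[0.51988631 0.15036603 0.096     ]
[0.65254001 0.1180758  0.096     ]
[ 0.47297827 -0.03946872  0.096     ]
[{"offset": [-0.15, 0.08, 0.61], "rot": [-0.0, -0.001, 0.013], "hand": 0.0}, {"offset": [-0.15, 0.08, 0.61], "rot": [-0.0, -0.001, 0.013], "hand": 0.0}, {"offset": [-0.15, 0.09, 0.61], "rot": [-0.0, -0.001, 0.013], "hand": 0.0}, {"offset": [-0.15, 0.09, 0.61], "rot": [-0.0, -0.001, 0.013], "hand": 0.0}, {"offset": [-0.14, 0.09, 0.62], "rot": [-0.0, -0.001, 0.013], "hand": 0.0}, {"offset": [0.0, 0.0, 1.44], "rot": [-0.0, 0.0, 0.0], "hand": 0.0}, {"offset": [0.0, 0.0, 1.44], "rot": [-0.0, 0.0, 0.0], "hand": 0.0}, {"offset": [0.0, 0.0, 1.44], "rot": [-0.0, 0.0, 0.0], "hand": 0.0}, {"offset": [0.0, 0.0, 1.44], "rot": [-0.0, 0.0, 0.0], "hand": 0.0}, {"offset": [0.0, 0.01, 1.44], "rot": [-0.0, 0.0, 0.0], "hand": 0.0}]
end [0.45303076 0.06601159 0.08796612]
```

Request:
jog_arm(
  rows=[
    {"offset":[-0.2,0.1,0.6],"rot":[0,0,0.013],"hand":0.6},
    {"offset":[-0.2,0.1,0.6],"rot":[0,0,0.013],"hand":0.6},
    {"offset":[-0.1,0.1,0.6],"rot":[0,0,0.013],"hand":0.6},
    {"offset":[-0.1,0.1,0.6],"rot":[0,0,0.013],"hand":0.6},
    {"offset":[-0.1,0.0,0.6],"rot":[0,0,0.013],"hand":0.6},
    {"offset":[0,0,0],"rot":[0,0,0],"hand":0.6},
  ],
  newtons=30,
)

```text
time_s: 6.32
position: [0.4531, 0.0653, 0.1586]
orientation: [-2.453, -1.957, -0.003]
wrist_force: [0.1, 0.4, -0.6]
gripper_width: 0.398
```

```bash
python3 - <<'E'
from h import *
print(readout.get_obs()["gripper_width"])
plan([((.453,.063,.088),1.35)],[5],0.6)
E
```

```text
0.3983511738885894
[{"offset": [-0.05, 0.01, 1.41], "rot": [-0.0, -0.001, -0.001], "hand": 0.6}, {"offset": [-0.05, 0.01, 1.41], "rot": [-0.0, -0.001, -0.001], "hand": 0.6}, {"offset": [-0.05, 0.01, 1.41], "rot": [-0.0, -0.001, -0.001], "hand": 0.6}, {"offset": [-0.04, 0.01, 1.41], "rot": [-0.0, -0.001, -0.001], "hand": 0.6}, {"offset": [-0.05, 0.01, 1.42], "rot": [-0.0, -0.001, -0.001], "hand": 0.6}]
end [0.45296259 0.06298938 0.08797371]
```

Request:
jog_arm(
  rows=[
    {"offset":[0,0,1.5],"rot":[0,0,0],"hand":0.6},
    {"offset":[0,0,1.5],"rot":[0,0,0],"hand":0.6},
    {"offset":[0,0,1.5],"rot":[0,0,0],"hand":0.6},
    {"offset":[0,0,1.5],"rot":[0,0,0],"hand":0.6},
    {"offset":[0,0,1.2],"rot":[0,0,0],"hand":0.6},
    {"offset":[0,0,0],"rot":[0,0,0],"hand":1},
    {"offset":[0,0,0],"rot":[0,0,0],"hand":1},
    {"offset":[0,0,0],"rot":[0,0,0],"hand":1},
    {"offset":[0,0,0],"rot":[0,0,0],"hand":1},
  ],
  newtons=25,
)

```text
time_s: 7.45
position: [0.4531, 0.0657, 0.0817]
orientation: [-2.453, -1.957, -0.003]
wrist_force: [0.1, 0.1, -0.9]
gripper_width: -0.003
```

The gripper closed fully without catching the bar, so I'll look.

```bash
python3 - <<'E'
from h import *
o=readout.get_obs();print(o["gripper_width"],o["position"])
w=eyes.read_camera("wrist")[160:,100:580];s=eyes.read_camera("side")[220:460,200:440]
s=cv2.resize(s,(320,320));
cv2.imwrite("pics/c3.png",np.hstack([w,s])[:,:,::-1])
print(proj("side",[o["position"],[.453,.066,.078]]))
E
```

```text
-0.0028167187032387816 [0.45306072 0.06569913 0.08168885]
[[369.88668308 321.61406621]
 [369.74774002 323.38960319]]
```

View pics/c3.png

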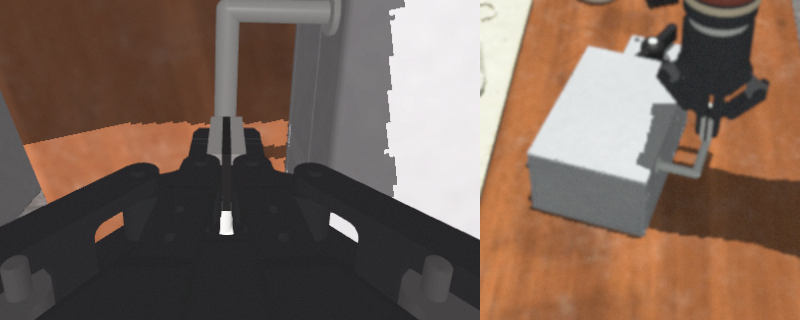

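Request:
jog_arm(
  rows=[
    {"offset":[0,0,-0.8],"rot":[0,0,0],"hand":1},
    {"offset":[0,0.1,-1.0],"rot":[0,0,0],"hand":1},
    {"offset":[0,0.2,-1.0],"rot":[0,0,0],"hand":1},
    {"offset":[0,0.3,-1.0],"rot":[0,0,0],"hand":1},
  ],
)

```text
time_s: 8.05
position: [0.4593, 0.0641, 0.1225]
orientation: [-2.453, -1.958, -0.004]
wrist_force: [-0.0, -0.2, 0.4]
gripper_width: -0.001
```

```bash
python3 - <<'E'
from h import *
o=readout.get_obs();print(o["gripper_width"],o["position"],o["wrist_force"])
print(proj("side",[o["position"]]))
s=eyes.read_camera("side")[220:400,230:430]
cv2.imwrite("pics/c4.png",cv2.resize(s,None,fx=3,fy=3,interpolation=2)[:,:,::-1])
E
```

```text
-0.0005953998886744195 [0.45928381 0.06414627 0.12247266] [-0.03803346 -0.22097877  0.35744646]
[[367.84374909 302.0393142 ]]
```

View pics/c4.png

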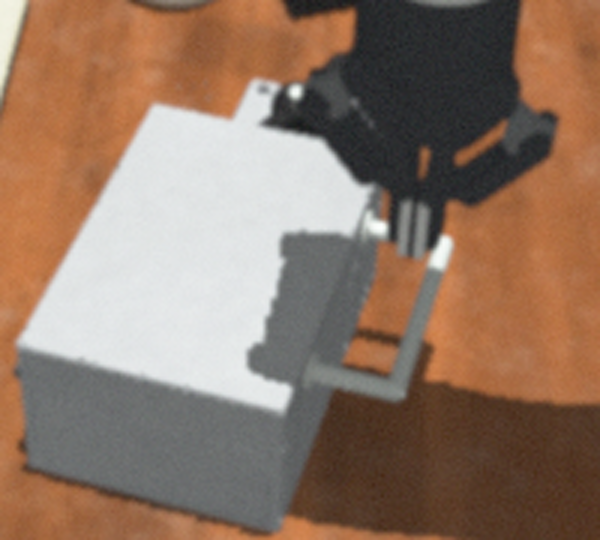

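The bar was not gripped: it is still down, and the shut fingertips appear at about (367,303), higher than the calibration implies. I'll triangulate the bar and check where the fingertip projects.

```bash
python3 - <<'E'
from h import *
import pickle
np.set_printoptions(precision=4,suppress=True)
def tri(v):
    A=np.zeros((3,3));b=np.zeros(3)
    for c,d in v:
        d=d/np.linalg.norm(d);M=np.eye(3)-np.outer(d,d);A+=M;b+=M@c
    X=np.linalg.solve(A,b);print(X,[np.linalg.norm((np.eye(3)-np.outer(d,d)/(d@d))@(X-c)).round(4) for c,d in v])
w=pickle.load(open("w2.pkl","rb"))
T=ray("top",(208,269));S=ray("side",(364,351));W=ray("wrist",(336.5,166),w)
tri([T,S]);tri([S,W]);tri([T,W]);tri([T,S,W])
o=readout.get_obs();R=Ro.from_rotvec(o["orientation"]).as_matrix()
P=[o["position"]+R[:,2]*k for k in (0,.006,.025)]
print(proj("side",P),proj("wrist",P))
E
```

```text
[0.4637 0.1182 0.072 ] [np.float64(0.0017), np.float64(0.0017)]
[0.4641 0.1204 0.0745] [np.float64(0.002), np.float64(0.002)]
[0.4661 0.1195 0.0652] [np.float64(0.0002), np.float64(0.0002)]
[0.4645 0.119  0.0723] [np.float64(0.0014), np.float64(0.0025), np.float64(0.0019)]
[[367.2539 301.2304]
 [366.9577 304.0604]
 [366.0344 312.863 ]] [[326.0317 294.1498]
 [326.0295 288.7111]
 [326.0232 273.7748]]
```

Request:
jog_arm(
  rows=[
    {"offset":[0,-0.3,0],"rot":[0,0,0],"hand":0.6},
    {"offset":[0,-0.3,0],"rot":[0,0,0],"hand":0.6},
    {"offset":[0,0,0],"rot":[0,0,0],"hand":0.6},
    {"offset":[0,0,1.4],"rot":[0,0,0],"hand":0.6},
    {"offset":[0,0,1.4],"rot":[0,0,0],"hand":0.6},
    {"offset":[0,0,1.4],"rot":[0,0,0],"hand":0.6},
    {"offset":[0,0,1.2],"rot":[0,0,0],"hand":0.6},
  ],
)

```text
time_s: 8.98
position: [0.4534, 0.0656, 0.0652]
orientation: [-2.454, -1.958, -0.004]
wrist_force: [0.0, -0.0, -0.0]
gripper_width: 0.4
```

```bash
python3 - <<'E'
from h import *
o=readout.get_obs();print(o["gripper_width"],o["position"],o["wrist_force"])
s=eyes.read_camera("side")[260:380,310:430];w=eyes.read_camera("wrist")[180:420,180:480]
s=cv2.resize(s,(480,480),interpolation=2);w=cv2.resize(w,(310,248));w=np.vstack([w,np.zeros((232,310,3),np.uint8)])
cv2.imwrite("pics/c5.png",np.hstack([s,w])[:,:,::-1])
P=[o["position"]-np.array([0,0,k]) for k in (0,.006,.025)]
print((proj("side",P)-[310,260])*4)
E
```

```text
0.3996278979044172 [0.45342227 0.06564701 0.06522808] [ 0.00032129 -0.03495743 -0.04574134]
[[235.44266318 275.23508902]
 [234.29934863 285.61009157]
 [230.73460453 317.89194533]]
```

View pics/c5.png

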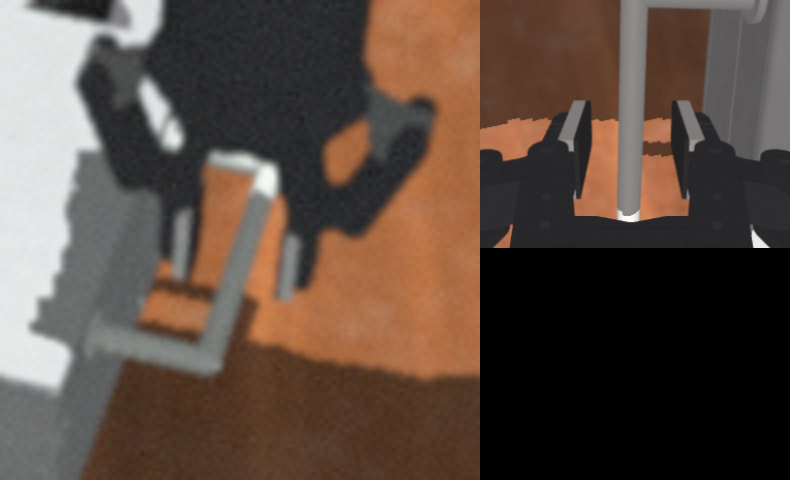

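The bar is now between the pads, centred (bar at 630 px, pads at 585 and 680). I'll close.

Request:
jog_arm(
  rows=[
    {"offset":[0,0,0],"rot":[0,0,0],"hand":1},
    {"offset":[0,0,0],"rot":[0,0,0],"hand":1},
    {"offset":[0,0,0],"rot":[0,0,0],"hand":1},
    {"offset":[0,0,0],"rot":[0,0,0],"hand":1},
  ],
  newtons=30,
)

```text
time_s: 9.57
position: [0.4523, 0.0658, 0.0652]
orientation: [-2.453, -1.956, -0.002]
wrist_force: [-1.8, 0.0, -2.5]
gripper_width: 0.103
```

```bash
python3 - <<'E'
import numpy as np
t=np.linspace(0,1.9,21);x=-18.4*np.cos(t)+1.8*np.sin(t);z=18.4*np.sin(t)+1.8*np.cos(t)
for a,b in zip(np.diff(x),np.diff(z)): print([0,round(a,1),round(-b,1)])
E
```

```text
[0, np.float64(0.3), np.float64(-1.7)]
[0, np.float64(0.4), np.float64(-1.7)]
[0, np.float64(0.6), np.float64(-1.7)]
[0, np.float64(0.7), np.float64(-1.6)]
[0, np.float64(0.9), np.float64(-1.5)]
[0, np.float64(1.0), np.float64(-1.4)]
[0, np.float64(1.2), np.float64(-1.3)]
[0, np.float64(1.3), np.float64(-1.2)]
[0, np.float64(1.4), np.float64(-1.1)]
[0, np.float64(1.5), np.float64(-0.9)]
[0, np.float64(1.6), np.float64(-0.8)]
[0, np.float64(1.6), np.float64(-0.7)]
[0, np.float64(1.7), np.float64(-0.5)]
[0, np.float64(1.7), np.float64(-0.3)]
[0, np.float64(1.7), np.float64(-0.2)]
[0, np.float64(1.8), np.float64(-0.0)]
[0, np.float64(1.7), np.float64(0.2)]
[0, np.float64(1.7), np.float64(0.3)]
[0, np.float64(1.7), np.float64(0.5)]
[0, np.float64(1.6), np.float64(0.6)]
```

Request:
jog_arm(
  rows=[
    {"offset":[0,0.3,-1.7],"rot":[0,0,0],"hand":1},
    {"offset":[0,0.4,-1.7],"rot":[0,0,0],"hand":1},
    {"offset":[0,0.6,-1.7],"rot":[0,0,0],"hand":1},
    {"offset":[0,0.7,-1.6],"rot":[0,0,0],"hand":1},
  ],
)

```text
time_s: 10.07
position: [0.473, 0.0605, 0.1371]
orientation: [-2.454, -1.956, -0.002]
wrist_force: [5.9, -2.3, -6.2]
gripper_width: 0.1
```

Request:
jog_arm(
  rows=[
    {"offset":[0,0.9,-1.5],"rot":[0,0,0],"hand":1},
    {"offset":[0,1.0,-1.4],"rot":[0,0,0],"hand":1},
    {"offset":[0,1.2,-1.3],"rot":[0,0,0],"hand":1},
    {"offset":[0,1.3,-1.2],"rot":[0,0,0],"hand":1},
    {"offset":[0,1.4,-1.1],"rot":[0,0,0],"hand":1},
    {"offset":[0,1.5,-0.9],"rot":[0,0,0],"hand":1},
  ],
)

```text
time_s: 10.82
position: [0.5537, 0.04, 0.2194]
orientation: [2.451, 1.949, 0.013]
wrist_force: [7.4, -3.1, -18.9]
gripper_width: 0.096
```

Request:
jog_arm(
  rows=[
    {"offset":[0,1.6,-0.5],"rot":[0,0,0],"hand":1},
    {"offset":[0,1.6,-0.5],"rot":[0,0,0],"hand":1},
    {"offset":[0,1.7,-0.3],"rot":[0,0,0],"hand":1},
    {"offset":[0,1.7,-0.1],"rot":[0,0,0],"hand":1},
  ],
)

```text
time_s: 11.32
position: [0.6212, 0.0228, 0.2383]
orientation: [2.45, 1.946, 0.013]
wrist_force: [-1.1, -1.1, -1.7]
gripper_width: 0.096
```

Request:
jog_arm(
  rows=[
    {"offset":[0,1.6,0.1],"rot":[0,0,0],"hand":1},
    {"offset":[0,1.6,0.2],"rot":[0,0,0],"hand":1},
    {"offset":[0,1.6,0.4],"rot":[0,0,0],"hand":1},
    {"offset":[0,1.5,0.5],"rot":[0,0,0],"hand":1},
  ],
)

```text
time_s: 11.82
position: [0.686, 0.0063, 0.2317]
orientation: [2.448, 1.942, 0.013]
wrist_force: [-2.7, -1.1, -6.8]
gripper_width: 0.1
```

Request:
jog_arm(
  rows=[
    {"offset":[0,0.8,0.3],"rot":[0,0,0],"hand":1},
    {"offset":[0,0.4,0.2],"rot":[0,0,0],"hand":1},
    {"offset":[0,0,0],"rot":[0,0,0],"hand":1},
  ],
)

```text
time_s: 12.2
position: [0.6978, 0.0032, 0.2277]
orientation: [2.449, 1.943, 0.011]
wrist_force: [-2.2, -0.5, -4.9]
gripper_width: 0.096
```

Request:
jog_arm(
  rows=[
    {"offset":[0,0,0],"rot":[0,0,0],"hand":0.6},
    {"offset":[0,0,0],"rot":[0,0,0],"hand":0.6},
    {"offset":[0,0,0],"rot":[0,0,0],"hand":0.6},
    {"offset":[0,0,-1.5],"rot":[0,0,0],"hand":0.6},
    {"offset":[0,0,-2],"rot":[0,0,0],"hand":0.6},
    {"offset":[0,0,-2],"rot":[0,0,0],"hand":0.6},
    {"offset":[0,0,-1.5],"rot":[0,0,0],"hand":0.6},
  ],
)

```text
time_s: 13.08
position: [0.6971, 0.0041, 0.3055]
orientation: [2.445, 1.941, 0.018]
wrist_force: [0.1, -1.7, 0.9]
gripper_width: 0.402
```

```bash
python3 - <<'E'
from h import *
o=readout.get_obs();print(o["joints"],o["position"],o["wrist_force"])
plan([((.52,-.04,.28),2.2),((.51,-.13,.25),3.2),((.51,-.13,.2),4.166)],[8,8,8],.4)
E
```

```text
[-0.17911367  0.4391184   0.62944416  1.73870484 -0.00461205  1.62025553] [0.69713114 0.00405351 0.30545638] [ 0.0818917  -1.73150876  0.87390531]
[{"offset": [-1.04, -2.04, 0.28], "rot": [0.002, 0.002, -0.107], "hand": 0.4}, {"offset": [-0.81, -2.14, 0.28], "rot": [0.002, 0.002, -0.107], "hand": 0.4}, {"offset": [-0.58, -2.21, 0.28], "rot": [0.002, 0.002, -0.107], "hand": 0.4}, {"offset": [-0.34, -2.26, 0.28], "rot": [0.002, 0.002, -0.107], "hand": 0.4}, {"offset": [-0.1, -2.28, 0.29], "rot": [0.002, 0.002, -0.107], "hand": 0.4}, {"offset": [0.14, -2.28, 0.29], "rot": [0.002, 0.002, -0.107], "hand": 0.4}, {"offset": [0.38, -2.25, 0.3], "rot": [0.002, 0.002, -0.107], "hand": 0.4}, {"offset": [0.63, -2.2, 0.3], "rot": [0.002, 0.002, -0.107], "hand": 0.4}, {"offset": [-0.84, -0.76, 0.37], "rot": [0.001, 0.0, -0.125], "hand": 0.4}, {"offset": [-0.74, -0.86, 0.37], "rot": [0.001, 0.0, -0.125], "hand": 0.4}, {"offset": [-0.62, -0.95, 0.37], "rot": [0.001, 0.0, -0.125], "hand": 0.4}, {"offset": [-0.5, -1.02, 0.37], "rot": [0.001, 0.0, -0.125], "hand": 0.4}, {"offset": [-0.37, -1.07, 0.38],
[... 197 characters left out ...]
offset": [0.05, -1.12, 0.38], "rot": [0.001, 0.0, -0.125], "hand": 0.4}, {"offset": [-0.0, 0.0, 0.62], "rot": [-0.0, -0.0, -0.121], "hand": 0.4}, {"offset": [-0.0, 0.0, 0.63], "rot": [-0.0, -0.0, -0.121], "hand": 0.4}, {"offset": [-0.0, 0.0, 0.62], "rot": [-0.0, -0.0, -0.121], "hand": 0.4}, {"offset": [-0.0, 0.0, 0.63], "rot": [-0.0, -0.0, -0.121], "hand": 0.4}, {"offset": [-0.0, 0.0, 0.62], "rot": [-0.0, -0.0, -0.121], "hand": 0.4}, {"offset": [-0.0, 0.0, 0.63], "rot": [-0.0, -0.0, -0.121], "hand": 0.4}, {"offset": [-0.01, 0.0, 0.62], "rot": [-0.0, -0.0, -0.121], "hand": 0.4}, {"offset": [-0.0, 0.01, 0.63], "rot": [-0.0, -0.0, -0.121], "hand": 0.4}]
end [ 0.50998015 -0.1300087   0.19995403]
```

Request:
jog_arm(
  rows=[
    {"offset":[-1.0,-2.0,0.2],"rot":[0,0,-0.107],"hand":0.4},
    {"offset":[-0.8,-2.1,0.2],"rot":[0,0,-0.107],"hand":0.4},
    {"offset":[-0.6,-2.2,0.2],"rot":[0,0,-0.107],"hand":0.4},
    {"offset":[-0.3,-2.3,0.2],"rot":[0,0,-0.107],"hand":0.4},
    {"offset":[-0.1,-2.3,0.2],"rot":[0,0,-0.107],"hand":0.4},
    {"offset":[0.1,-2.3,0.2],"rot":[0,0,-0.107],"hand":0.4},
    {"offset":[0.4,-2.3,0.2],"rot":[0,0,-0.107],"hand":0.4},
    {"offset":[0.6,-2.2,0.2],"rot":[0,0,-0.107],"hand":0.4},
    {"offset":[-0.8,-0.8,0.4],"rot":[0,0,-0.125],"hand":0.4},
    {"offset":[-0.7,-0.9,0.4],"rot":[0,0,-0.125],"hand":0.4},
    {"offset":[-0.6,-1.0,0.4],"rot":[0,0,-0.125],"hand":0.4},
    {"offset":[-0.5,-1.0,0.4],"rot":[0,0,-0.125],"hand":0.4},
    {"offset":[-0.4,-1.1,0.4],"rot":[0,0,-0.125],"hand":0.4},
    {"offset":[-0.2,-1.1,0.4],"rot":[0,0,-0.125],"hand":0.4},
    {"offset":[-0.1,-1.1,0.4],"rot":[0,0,-0.125],"hand":0.4},
    {"offset":[0.1,-1.1,0.4],"rot":[0,0,-0.125],"hand":0.4},
  ],
)

```text
time_s: 15.08
position: [0.5121, -0.1379, 0.2794]
orientation: [-0.184, 3.086, -0.034]
wrist_force: [-0.4, 0.1, -0.4]
gripper_width: 0.602
```

```bash
python3 - <<'E'
from h import *
o=readout.get_obs();print(o["joints"],o["position"],o["wrist_force"])
plan([((.505,-.13,.2),4.166)],[8],.4)
E
```

```text
[-0.51502818 -0.1622788  -0.07241866  1.60692     0.00854006 -0.63415064] [ 0.51212521 -0.13792952  0.27944255] [-0.35765996  0.09532868 -0.37667552]
[{"offset": [0.12, 0.13, 0.99], "rot": [-0.006, 0.004, -0.113], "hand": 0.4}, {"offset": [0.11, 0.14, 0.99], "rot": [-0.006, 0.004, -0.113], "hand": 0.4}, {"offset": [0.08, 0.15, 0.99], "rot": [-0.006, 0.004, -0.113], "hand": 0.4}, {"offset": [0.06, 0.15, 0.99], "rot": [-0.006, 0.004, -0.113], "hand": 0.4}, {"offset": [0.05, 0.15, 0.99], "rot": [-0.006, 0.004, -0.113], "hand": 0.4}, {"offset": [0.02, 0.15, 0.99], "rot": [-0.006, 0.004, -0.113], "hand": 0.4}, {"offset": [0.01, 0.14, 0.99], "rot": [-0.006, 0.004, -0.113], "hand": 0.4}, {"offset": [-0.02, 0.13, 0.98], "rot": [-0.006, 0.004, -0.113], "hand": 0.4}]
end [ 0.50501684 -0.12999746  0.20003623]
```

Request:
jog_arm(
  rows=[
    {"offset":[0.1,0.1,0.9],"rot":[-0.006,0.004,-0.11],"hand":0.4},
    {"offset":[0.1,0.1,0.9],"rot":[-0.006,0.004,-0.11],"hand":0.4},
    {"offset":[0.1,0.1,0.9],"rot":[-0.006,0.004,-0.11],"hand":0.4},
    {"offset":[0.1,0.1,0.9],"rot":[-0.006,0.004,-0.11],"hand":0.4},
    {"offset":[0,0.1,0.9],"rot":[-0.006,0.004,-0.11],"hand":0.4},
    {"offset":[0,0.1,0.9],"rot":[-0.006,0.004,-0.11],"hand":0.4},
    {"offset":[0,0.1,0.9],"rot":[-0.006,0.004,-0.11],"hand":0.4},
    {"offset":[0,0.1,0.9],"rot":[-0.006,0.004,-0.11],"hand":0.4},
  ],
)

```text
time_s: 16.08
position: [0.5095, -0.1354, 0.2182]
orientation: [-1.541, 2.728, -0.013]
wrist_force: [-0.6, 0.8, 0.7]
gripper_width: 0.6
```

```bash
python3 - <<'E'
from h import *
import pickle
o=readout.get_obs();print(o["joints"],o["position"],o["orientation"])
i=eyes.camera_info("wrist");w=eyes.read_camera("wrist");s=eyes.read_camera("side");t=eyes.read_camera("top")
pickle.dump((i,w,s,t),open("w3.pkl","wb"))
cv2.imwrite("pics/c6.png",np.hstack([cv2.resize(w,(480,360)),cv2.resize(s[160:400,200:413],(320,360))])[:,:,::-1])
E
```

```text
[-0.50954806 -0.13598728 -0.15914178  1.53619528  0.00243652 -1.53811271] [ 0.50948649 -0.1353693   0.21816035] [-1.54143417  2.7281845  -0.01333231]
```

View pics/c6.png

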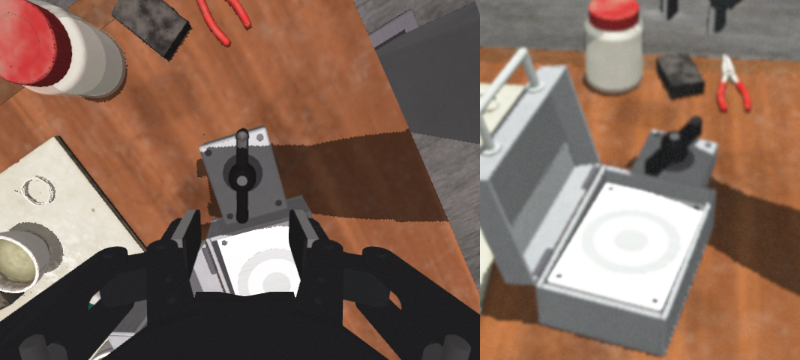

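The lid is open and leaning back on its stop, and the plate is visible with its right edge low. In the wrist view the knob hub is at (323,241) and the wing tips are at about (323,177) and (323,292), lined up with the tool.

```bash
python3 - <<'E'
from h import *
import pickle
np.set_printoptions(precision=4,suppress=True)
i,w,s,t=pickle.load(open("w3.pkl","rb"))
a,b,h=[onz("wrist",p,z,i) for p,z in [((322.5,173),.067),((322.5,293),.067),((322.5,241),.072)]]
print(a,b,(a+b)/2,np.linalg.norm(a-b),h,"yaw",np.arctan2(*(a-b)[1::-1]))
R=Ro.from_rotvec(readout.get_obs()["orientation"]).as_matrix();print("toolx yaw",np.arctan2(R[1,0],R[0,0]),R[:,2])
yw=np.arctan2(*(b-a)[1::-1]);m=(a+b)/2
print(m,yw);plan([((m[0],m[1],.11),yw+2*np.pi*0),((m[0],m[1],.065),yw)],[7,4],.4)
E
```

```text
[ 0.4929 -0.1718  0.067 ] [ 0.5497 -0.078   0.067 ] [ 0.5213 -0.1249  0.067 ] 0.10963564977866969 [ 0.5229 -0.1221  0.072 ] yaw -2.115311277589048
toolx yaw -2.118585742889701 [ 0.0105 -0.0029 -0.9999]
[ 0.5213 -0.1249  0.067 ] 1.0262813760007452
[{"offset": [-0.21, -0.05, 1.54], "rot": [0.001, 0.002, 0.448], "hand": 0.4}, {"offset": [-0.22, 0.04, 1.54], "rot": [0.001, 0.002, 0.448], "hand": 0.4}, {"offset": [-0.18, 0.14, 1.54], "rot": [0.001, 0.002, 0.448], "hand": 0.4}, {"offset": [-0.1, 0.2, 1.54], "rot": [0.001, 0.002, 0.448], "hand": 0.4}, {"offset": [-0.01, 0.23, 1.54], "rot": [0.001, 0.002, 0.448], "hand": 0.4}, {"offset": [0.09, 0.21, 1.54], "rot": [0.001, 0.002, 0.448], "hand": 0.4}, {"offset": [0.16, 0.16, 1.53], "rot": [0.001, 0.002, 0.448], "hand": 0.4}, {"offset": [0.0, -0.0, 1.13], "rot": [0.0, 0.0, 0.001], "hand": 0.4}, {"offset": [0.0, -0.0, 1.12], "rot": [0.0, 0.0, 0.001], "hand": 0.4}, {"offset": [0.0, -0.01, 1.13], "rot": [0.0, 0.0, 0.001], "hand": 0.4}, {"offset": [0.01, -0.0, 1.12], "rot": [0.0, 0.0, 0.001], "hand": 0.4}]
end [ 0.5213 -0.1249  0.065 ]
```

Request:
jog_arm(
  rows=[
    {"offset":[-0.4,-0.1,1.7],"rot":[-0.003,0.005,0],"hand":0.4},
    {"offset":[-0.4,-0.1,1.7],"rot":[-0.003,0.005,0],"hand":0.4},
    {"offset":[-0.4,-0.1,1.7],"rot":[0,0,0],"hand":0.4},
    {"offset":[-0.4,-0.1,1.7],"rot":[0,0,0],"hand":0.4},
    {"offset":[0,-0.1,1.7],"rot":[0,0,0],"hand":0.4},
    {"offset":[0,0,1.7],"rot":[0,0,0],"hand":0.4},
    {"offset":[0,0,1.7],"rot":[0,0,0],"hand":0.4},
    {"offset":[0,0,1.2],"rot":[0,0,0],"hand":0.4},
    {"offset":[0,0,0.5],"rot":[0,0,0],"hand":0.4},
  ],
)

```text
time_s: 17.35
position: [0.5228, -0.1244, 0.0724]
orientation: [1.528, -2.739, 0.011]
wrist_force: [0.1, 0.2, 0.4]
gripper_width: 0.602
```

```bash
python3 - <<'E'
from h import *
o=readout.get_obs();print(o["position"],o["orientation"])
i=eyes.camera_info("wrist");w=eyes.read_camera("wrist");s=eyes.read_camera("side")
R=Ro.from_rotvec(o["orientation"]).as_matrix()
P=[o["position"]+R[:,2]*k+R[:,1]*j for k in (0,.025) for j in (-.0255,.0255)]
print((proj("side",P)-[270,170])*4)
cv2.imwrite("pics/c7.png",np.hstack([w[150:390,140:500],cv2.resize(s[170:270,270:380],(440,400),interpolation=2)[:240] if 0 else cv2.resize(s[170:270,270:380],(440,400),interpolation=2)[80:320]])[:,:,::-1])
E
```

```text
[ 0.5228312  -0.12442473  0.07242754] [ 1.52834891 -2.73944746  0.01145073]
[[193.48113458 291.59825708]
 [285.97747315 333.27086125]
 [192.44573373 333.04824085]
 [283.56809468 374.94747205]]
```

View pics/c7.png

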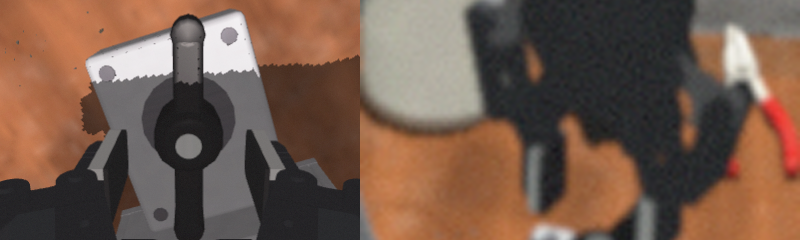

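Tips are level with the TCP and centred on the knob (pads at 110 and 265, hub at 188). I'll descend further, watching the force.

Request:
jog_arm(
  rows=[
    {"offset":[0,0,0.7],"rot":[0,0,0],"hand":0.4},
    {"offset":[0,0,0.6],"rot":[0,0,0],"hand":0.4},
  ],
)

```text
time_s: 17.7
position: [0.5239, -0.1251, 0.0606]
orientation: [1.529, -2.741, 0.015]
wrist_force: [-0.8, -0.1, -0.1]
gripper_width: 0.595
```

Request:
jog_arm(
  rows=[
    {"offset":[0,0,0.6],"rot":[0,0,0],"hand":0.4},
    {"offset":[0,0,0.3],"rot":[0,0,0],"hand":0.4},
  ],
)

```text
time_s: 17.95
position: [0.524, -0.1252, 0.051]
orientation: [1.529, -2.741, 0.015]
wrist_force: [0.5, -1.1, 0.3]
gripper_width: 0.603
```

Free of contact. Closing on the hub.

Request:
jog_arm(
  rows=[
    {"offset":[0,0,0],"rot":[0,0,0],"hand":1},
    {"offset":[0,0,0],"rot":[0,0,0],"hand":1},
    {"offset":[0,0,0],"rot":[0,0,0],"hand":1},
  ],
  newtons=50,
)

```text
time_s: 18.32
position: [0.5221, -0.124, 0.0512]
orientation: [1.529, -2.738, 0.009]
wrist_force: [1.2, -1.3, -2.9]
gripper_width: 0.367
```

Request:
jog_arm(
  rows=[
    {"offset":[0,0,0],"rot":[0,0,0.15],"hand":1},
    {"offset":[0,0,0],"rot":[0,0,0.15],"hand":1},
    {"offset":[0,0,0],"rot":[0,0,0.15],"hand":1},
  ],
)

```text
time_s: 18.7
position: [0.5215, -0.1234, 0.0511]
orientation: [0.863, -3.015, 0.009]
wrist_force: [-1.3, 1.0, 0.7]
gripper_width: 0.367
```

```bash
python3 - <<'E'
from h import *
import pickle
o=readout.get_obs();R=Ro.from_rotvec(o["orientation"]).as_matrix();print("toolx yaw",np.arctan2(R[1,0],R[0,0]),R[:,2],o["ft_torque"],o["position"])
i,w,s0,t0=pickle.load(open("w3.pkl","rb"))
s=eyes.read_camera("side");t=eyes.read_camera("top");pickle.dump((s,t),open("w4.pkl","wb"))
v=[cv2.resize(a[190:390,250:400],(395,527),interpolation=2) for a in (s0,s)]
cv2.imwrite("pics/c8.png",np.hstack(v)[:,:,::-1])
E
```

```text
toolx yaw -2.584375808934486 [-0.0033495  -0.00700764 -0.99996984] [0.37505055 0.41360076 0.33200176] [ 0.52146425 -0.12342322  0.05111247]
```

View pics/c8.png

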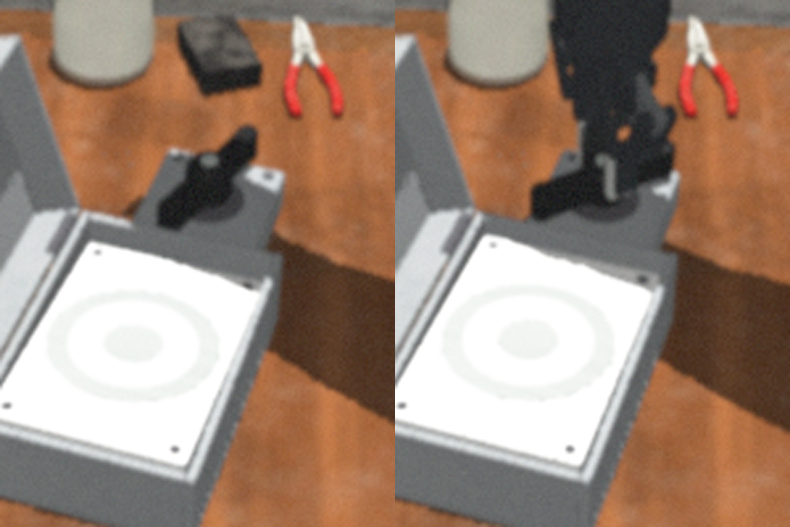

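Knob turns with the hand and the plate's right edge has risen. I'll continue to near knob ≈ 0, the middle of the possible level range, then release and measure.

Request:
jog_arm(
  rows=[
    {"offset":[0,0,0],"rot":[0,0,0.15],"hand":1},
    {"offset":[0,0,0],"rot":[0,0,0.15],"hand":1},
    {"offset":[0,0,0],"rot":[0,0,0.15],"hand":1},
    {"offset":[0,0,0],"rot":[0,0,0.15],"hand":1},
    {"offset":[0,0,0],"rot":[0,0,0.15],"hand":1},
  ],
)

```text
time_s: 19.42
position: [0.5212, -0.1221, 0.0511]
orientation: [-0.297, -3.124, 0.008]
wrist_force: [-0.7, 1.1, 1.0]
gripper_width: 0.364
```

```bash
cat > scr.py <<'E'
from h import *
import pickle
def screws(g,pts,r=4,s=8):
    """dark-blob centroids near seed pixels, upsampled"""
    out=[]
    for u,v in pts:
        u0,v0=int(round(u))-r,int(round(v))-r
        p=g[v0:v0+2*r+1,u0:u0+2*r+1].astype(float)
        wt=np.clip(np.percentile(p,70)-25-p,0,None);Y,X=np.mgrid[:p.shape[0],:p.shape[1]]
        out.append((u0+(wt*X).sum()/wt.sum(),v0+(wt*Y).sum()/wt.sum()))
    return np.array(out)
E
python3 - <<'E'
from scr import *
np.set_printoptions(precision=4,suppress=True)
o=readout.get_obs();R=Ro.from_rotvec(o["orientation"]).as_matrix();print("toolx yaw",np.arctan2(R[1,0],R[0,0]),o["position"])
_,_,s0,_=pickle.load(open("w3.pkl","rb"));s1,_=pickle.load(open("w4.pkl","rb"));s2=eyes.read_camera("side");pickle.dump(s2,open("w5.pkl","wb"))
seed=np.array([(5,406),(175,450),(97,252),(248,285)])/2.633+[250,190]
for s in(s0,s1,s2):
    p=screws(cv2.cvtColor(s,7),seed,3);print(p.round(1).tolist())
    L1,L2=[onz("side",q,.059) for q in p[:2]]
    sp=np.linalg.norm(L1-L2);d=.061-sp/2;b=.089-d
    ey=-np.array([np.sin(.22),-np.cos(.22)]) if 0 else np.array([.218,.976])
    for L,q in((L1,p[2]),(L2,p[3])):
        zs=np.linspace(.03,.07,401);D=np.array([ (L-onz("side",q,z))[:2]@ey for z in zs])
        z=np.interp(-2*b,-D if D[0]>D[-1] else D,zs) if 0 else zs[np.argmin(abs(D-2*b))]
        print(" spacing",sp,"b",b,"zR",z,"tilt",(.06-z)/(.089+b))
E
```

```text
toolx yaw 2.9521228386030676 [ 0.5212 -0.1221  0.0511]
[[252.1, 343.5], [316.0, 360.1], [286.6, 285.3], [344.2, 296.7]]
 spacing 0.1040531490686565 b 0.08002657453432824 zR 0.0419 tilt 0.10708375324925018
 spacing 0.1040531490686565 b 0.08002657453432824 zR 0.0465 tilt 0.07986909772734128
[[252.1, 343.5], [316.0, 360.0], [286.7, 283.0], [344.2, 296.3]]
 spacing 0.10405107538434949 b 0.08002553769217474 zR 0.0476 tilt 0.07336169533495333
 spacing 0.10405107538434949 b 0.08002553769217474 zR 0.0473 tilt 0.07513657506079899
[[251.9, 343.4], [316.0, 360.0], [nan, nan], [346.6, 297.2]]
 spacing 0.10432636673564946 b 0.08016318336782473 zR 0.03 tilt 0.17734355314636435
 spacing 0.10432636673564946 b 0.08016318336782473 zR 0.046200000000000005 tilt 0.08157803444732756scr.py:10: RuntimeWarning: invalid value encountered in scalar divide
  out.append((u0+(wt*X).sum()/wt.sum(),v0+(wt*Y).sum()/wt.sum()))
```

```bash
python3 - <<'E'
from scr import *
np.set_printoptions(precision=4,suppress=True)
s2=pickle.load(open("w5.pkl","rb"));g=cv2.cvtColor(s2,7)
print(g[274:290,280:294]);print(g[284:300,337:352])
E
```

```text
[[208 204 164 154 181 196 174 154 130 126 118 113 112 107]
 [206 185 160 205 250 254 247 228 208 197 178 161 140 123]
 [188 159 179 243 255 255 255 251 250 253 249 238 220 205]
 [168 159 226 255 255 255 248 242 250 255 255 255 255 255]
 [162 195 252 255 255 247 209 194 233 254 255 255 255 255]
 [169 234 255 255 255 245 208 205 236 255 255 255 255 255]
 [203 254 255 255 255 254 251 251 254 255 255 255 255 255]
 [239 255 255 255 255 255 255 255 255 255 255 255 255 255]
 [255 255 255 255 255 255 255 255 255 255 255 255 255 255]
 [255 255 255 255 255 255 255 255 255 255 255 255 255 255]
 [255 255 255 255 255 255 255 255 255 255 255 255 255 255]
 [255 255 255 255 255 255 255 255 255 255 255 255 255 255]
 [255 255 255 255 255 255 255 255 255 255 255 255 255 255]
 [255 255 255 255 255 255 255 255 255 255 255 255 255 255]
 [255 255 255 255 255 255 255 255 255 255 255 255 255 255]
 [255 255 255 255 255 255 255 255 255 255 255 255 255 255]]
[[112 108 104 103 105 109 102 102 107 104 103  92  92  81  73]
 [115 111 111 109 112 107 107 106 107 104 103 102  96  94  85]
 [123 121 118 113 114 113 109
[... 153 characters left out ...]
7 109]
 [164 163 161 160 159 153 145 135 138 140 144 142 131 118 108]
 [162 161 162 162 157 137 120 113 119 138 153 156 148 131 114]
 [168 166 165 160 152 123  91  85  96 128 153 165 156 133 110]
 [220 189 169 162 154 122  95  90 103 130 154 163 153 132 111]
 [254 240 218 188 164 143 133 129 135 146 158 161 145 121 108]
 [255 255 254 239 218 185 161 161 157 161 158 156 140 116 106]
 [255 255 255 255 253 242 229 225 216 185 169 151 131 111 101]
 [255 255 255 255 255 255 255 255 255 238 195 153 122 111 102]
 [255 255 255 255 255 255 255 255 255 255 231 160 126 126 112]
 [255 255 255 255 255 255 255 255 255 255 238 163 149 162 148]
 [255 255 255 255 255 255 255 255 255 255 223 166 182 195 174]]
```

```bash
python3 - <<'E'
from h import *
ey=np.array([.218,.976]);b=.0801
for l,r in(((252.0,343.5),(286.6,278.4)),((316,360),(344,291.4))):
    L=onz("side",l,.0595)
    for z in(.052,.056,.06,.064): 
        d=L-onz("side",r,z);print(z,d[:2]@ey,d[:2]@[.976,-.218],2*b)
E
```

```text
0.052 0.16737805643087864 0.0019339059132777794 0.1602
0.056 0.16315595936673713 0.0033657012088351423 0.1602
0.06 0.15893386230259537 0.004797496504392443 0.1602
0.064 0.15471176523845398 0.006229291799949785 0.1602
0.052 0.16744615596490728 0.0031300097185180398 0.1602
0.056 0.1632421421928496 0.003954961418275636 0.1602
0.06 0.15903812842079204 0.004779913118033267 0.1602
0.064 0.1548341146487344 0.005604864817790926 0.1602
```

Both right screws give a plate tilt of about 0.007–0.010 rad, right side low. I'll turn about 0.1 rad more, then release and back off.

Request:
jog_arm(
  rows=[
    {"offset":[0,0,0],"rot":[0,0,0.1],"hand":1},
    {"offset":[0,0,0],"rot":[0,0,0],"hand":1},
    {"offset":[0,0,0],"rot":[0,0,0],"hand":0.4},
    {"offset":[0,0,0],"rot":[0,0,0],"hand":0.4},
    {"offset":[0,0,0],"rot":[0,0,0],"hand":0.4},
    {"offset":[0,0,-1.5],"rot":[0,0,0],"hand":0.4},
    {"offset":[0,0,-2.5],"rot":[0,0,0],"hand":0.4},
    {"offset":[0,0,-3],"rot":[0,0,0],"hand":0.4},
    {"offset":[0,0,-3],"rot":[0,0,0],"hand":0.4},
    {"offset":[0,0,-3],"rot":[0,0,0],"hand":0.4},
    {"offset":[0,0,-3],"rot":[0,0,0],"hand":0.4},
    {"offset":[0,0,-3],"rot":[0,0,0],"hand":0.4},
    {"offset":[0,0,0],"rot":[0,0,0],"hand":0.4},
  ],
)

```text
time_s: 21.1
position: [0.5227, -0.1217, 0.2562]
orientation: [0.432, 3.107, -0.013]
wrist_force: [0.9, 0.5, 0.6]
gripper_width: 0.602
```

```bash
python3 - <<'E'
from scr import *
np.set_printoptions(precision=4,suppress=True)
o=readout.get_obs();R=Ro.from_rotvec(o["orientation"]).as_matrix();print("toolx yaw",np.arctan2(R[1,0],R[0,0]),o["position"],o["joints"])
i=eyes.camera_info("wrist");w=eyes.read_camera("wrist");s=eyes.read_camera("side");t=eyes.read_camera("top");pickle.dump((i,w,s,t),open("w6.pkl","wb"))
g=cv2.cvtColor(s,7);print(g[273:282,280:294]);print(g[286:296,337:352])
print("cam",-i["R"].T@i["t"],i["R"][2]);
print(proj("wrist",[[.563,.033,.06],[.50,-.04,.06],[.6,-.06,.06]],i))
cv2.imwrite("pics/c9.png",np.hstack([cv2.resize(w,(400,300)),cv2.resize(s[160:400,200:520],(400,300))])[:,:,::-1])
E
```

```text
toolx yaw 2.865495280112964 [ 0.5227 -0.1217  0.2562] [-0.4692 -0.0895 -0.0466  1.6062 -0.0059 -0.1931]
[[ 97 101 102 104 115 120 118 110 111 114 113 108 107 110]
 [ 99 104 102 114 127 133 130 125 120 119 113 111 111 112]
 [101 100 107 128 146 146 140 133 139 132 127 126 123 122]
 [117 114 129 149 154 141 126 125 134 145 145 144 141 136]
 [142 151 194 219 201 150 108  97 110 140 149 158 157 152]
 [163 207 252 255 253 210 137 104 111 131 153 159 161 161]
 [191 246 255 255 255 252 223 183 160 158 160 160 161 161]
 [224 255 255 255 255 255 255 252 235 214 184 165 159 162]
 [248 255 255 255 255 255 255 255 255 253 238 217 186 169]]
[[143 138 132 124 120 120 114 114 111 111 113 107 109 106  98]
 [160 155 152 146 141 138 132 127 120 122 119 117 114 109 106]
 [158 163 159 158 155 154 142 140 137 139 139 132 125 113 111]
 [164 163 163 161 160 145 130 119 128 149 153 152 144 128 112]
 [161 164 162 163 154 135 105  92 106 134 155 166 155 136 115]
 [164 166 168 163 154 128  98  85  95 127 154 167 156 133 113]
 [164 163 162 163 160 141 122 111 117 142 155 162 149 129 111]
 [163 165 162 164 162 158 150 144 149 159 165 159 142 122 105]
 [162 163 164 162 161 159 163 161 163 162 166 154 136 112 106]
 [164 163 162 162 161 162 165 166 166 166 158 147 126 107 105]]
cam [ 0.4578 -0.1022  0.4006] [ 0.2584 -0.0796 -0.9628]
[[488.356  205.7982]
 [402.6446 163.7953]
 [404.5395 263.503 ]]
```

View pics/c9.png

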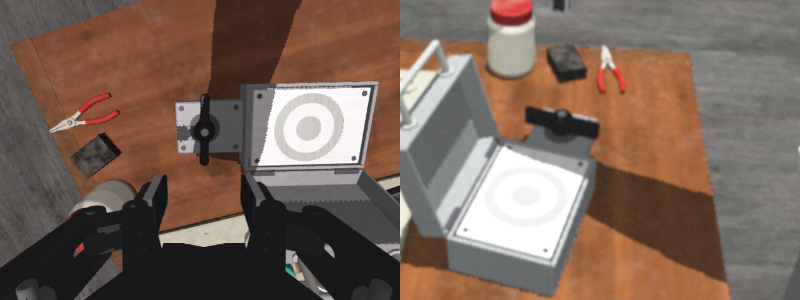

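The side view shows the lid open and the knob free. All four plate screws are visible in the wrist view, at about (257,98), (365,93), (256,160) and (358,158) in the half-size picture. I'll take a second wrist view with a sideways baseline to triangulate them.

Request:
jog_arm(
  rows=[
    {"offset":[0,3,0],"rot":[0,0,0],"hand":0.4},
    {"offset":[0,3,0],"rot":[0,0,0],"hand":0.4},
    {"offset":[0,3,0],"rot":[0,0,0],"hand":0.4},
    {"offset":[0,3,0],"rot":[0,0,0],"hand":0.4},
    {"offset":[0,0,0],"rot":[0,0,0],"hand":0.4},
    {"offset":[0,0,0],"rot":[0,0,0],"hand":0.4},
  ],
)

```text
time_s: 22.0
position: [0.5517, -0.0022, 0.2441]
orientation: [-0.432, -3.1, 0.008]
wrist_force: [-0.9, -0.1, 0.6]
gripper_width: 0.6
```

```bash
python3 - <<'E'
from scr import *
np.set_printoptions(precision=4,suppress=True)
i1,w1,s,t=pickle.load(open("w6.pkl","rb"))
i2=eyes.camera_info("wrist");w2=eyes.read_camera("wrist");pickle.dump((i2,w2),open("w7.pkl","wb"))
sd=np.array([(257,98),(365,93),(256,160),(358,158)])*1.6
g1,g2=cv2.cvtColor(w1,7),cv2.cvtColor(w2,7)
p1=screws(g1,sd,6);p1=screws(g1,p1,5)
X0=np.array([onz("wrist",p,.06,i1) for p in p1])
q=proj("wrist",X0,i2)
p2=screws(g2,q,6);p2=screws(g2,p2,5)
print(p1,p2,q)
X=[]
for a,b in zip(p1,p2):
    (c1,d1),(c2,d2)=ray("wrist",a,i1),ray("wrist",b,i2)
    A=np.c_[d1,-d2];k=np.linalg.lstsq(A,c2-c1,rcond=None)[0];P,Q=c1+k[0]*d1,c2+k[1]*d2;X.append((P+Q)/2);print(X[-1],np.linalg.norm(P-Q))
X=np.array(X)
print("cols",[np.linalg.norm(X[0]-X[1]),np.linalg.norm(X[0]-X[2]),np.linalg.norm(X[2]-X[3])])
print("slopes",(X[1]-X[0])[2]/np.linalg.norm(X[1]-X[0]),(X[3]-X[2])[2]/np.linalg.norm(X[3]-X[2]),(X[2]-X[0])[2]/.104)
v=[cv2.resize(np.array(a[max(0,int(p[1])-6):int(p[1])+7,int(p[0])-6:int(p[0])+7]),(195,195),interpolation=0) for a,P in((w1,p1),(w2,p2)) for p in P]
cv2.imwrite("pics/c10.png",np.vstack([np.hstack(v[:4]),np.hstack(v[4:])])[:,:,::-1])
ey=np.array([.218,.976])
for l,r in(((252.0,343.5),(287.0,277.6)),((316,360),(344,290.6))):
    L=onz("side",l,.0595);f=lambda z:(L-onz("side",r,z))[:2]@ey
    print("side z",.06+(f(.06)-.1602)/(f(.06)-f(.061))*.001)
E
```

```text
[[414.9683 153.4898]
 [582.8287 149.0162]
 [410.6824 256.9885]
 [576.5266 253.0942]] [[284.3611 162.5373]
 [457.1861 157.5415]
 [290.1916 268.3849]
 [461.3579 264.0923]] [[284.5779 162.4969]
 [456.9581 157.4531]
 [290.4925 268.3363]
 [461.2528 264.2178]]
[ 0.4937 -0.0267  0.0606] 3.1963249374913174e-05
[0.533  0.1285 0.0594] 8.44210972858247e-05
[ 0.5944 -0.0525  0.0608] 3.469646959520326e-05
[0.637  0.1135 0.0596] 0.00011977073947539154
cols [np.float64(0.16012790629902462), np.float64(0.10393669772235557), np.float64(0.17138757643784344)]
slopes -0.007320500290290856 -0.006938293209945024 0.0027069692992648066
side z 0.06087934971334396
side z 0.06074260811482707
```

View pics/c10.png

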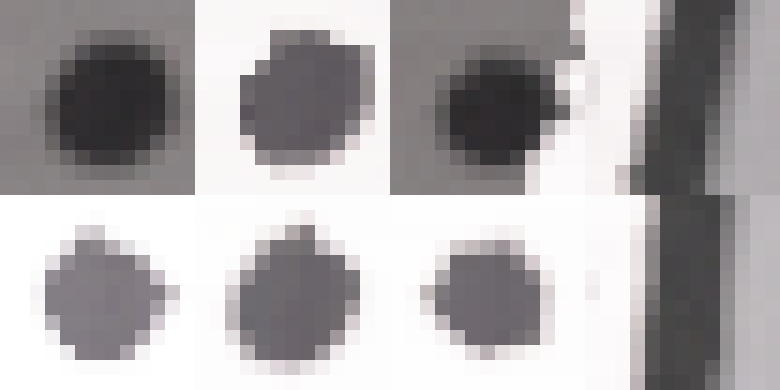

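The first three screws are clean, but the fourth seed landed on the plate gap, so I'm discarding it. Wrist triangulation gives about +0.007 rad (right edge slightly high) and the side view +0.005, both well inside 0.02. One last check of the lid angle before I hand in.

```bash
python3 - <<'E'
from scr import *
np.set_printoptions(precision=1,suppress=True)
h=np.array([.6316,.0195,.06]);ex=np.array([.976,-.218,0]);ey=np.array([.218,.976,0])
for th in(1.6,1.78,1.85):
    m=h+ex*(-.184*np.cos(th)+.018*np.sin(th))+[0,0,.184*np.sin(th)+.018*np.cos(th)]
    print(th,proj("side",[m-ey*.05,m+ey*.05]).tolist())
s=pickle.load(open("w6.pkl","rb"))[2];g=cv2.cvtColor(s,7)
for r in(196,204,212):
    print(r,[190+int(k) for k in np.where(g[r,190:250]>225)[0]])
o=readout.get_obs();print(o["time_s"],o["qvel"].round(3),o["wrist_force"])
E
```

```text
1.6 [[252.87153132216758, 194.45880336113885], [227.77701070633776, 232.18637763218675]]
1.78 [[233.57516456894587, 194.8681898699205], [207.13298212796514, 232.1055978449723]]
1.85 [[226.5395242854791, 195.89917889612715], [199.66082061086797, 232.98806670458927]]
196 [225, 226, 227]
204 [218, 219, 220, 221]
212 [212, 213, 214, 215]
22.05 [-0. -0.  0.  0. -0.  0.] [0.3 0.6 0.5]
```

The handle bar appears at (226,196), matching the prediction for 1.85 rad (226.5,195.9) and not the one for 1.78 (233.6,194.9). The robot is clear, so I'm handing in.

```bash
python3 -c "
from cell import ticket
print(ticket.job_done())"
```

```text
the job is handed in; nothing more can be done
None
```

The lid is open on its stop and the plate is level within tolerance. I handed the job in at about 22 s of the 51 s allowed; no verdict was reported.

**What I did:** I gripped the handle and swung the lid back. Then I gripped the knob hub from above and turned it about 1.3 rad clockwise, released it and backed off.

**Last checks:**
- **Lid:** the handle bar's position in the side view matches 1.85 rad to about 1 px.
- **Plate:** the tilt reads about +0.007 rad from triangulating the wrist views and +0.005 rad from the side view. The right edge is slightly high in both, and the limit is 0.02 rad.
- **Bystanders:** the jar, charcoal and pliers looked undisturbed in the last pictures. I did not measure their positions at the end.
- **Robot:** at rest, clear of everything, with wrist force below 1 N.

**What failed or disagreed:**
- **First approach:** I turned the tool the wrong way, joint 6 ran to its limit, and I had to turn back.
- **First grasp of the handle:** it closed above the bar and caught nothing. The fingertips appeared only 0–8 mm ahead of the TCP, not the stated 25 mm, so I went lower.
- **Plate screws:** one of the four in the final triangulation was misdetected, so I dropped it.

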